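Nest the U-channel offcuts in the stock tray

TASK

Put the four aluminium U-channel offcuts away in the flat steel stock tray, nested so that they cannot slide about: lay two of the open-side-up ones in the tray side by side, parallel to the tray's short sides and about 30 mm apart, then set the open-side-down one centrally over the pair so that one of its flanges drops into each trough, and finally lay the last open-side-up one squarely on the flat back of that; keep the ends about level and let go of everything. Leave the square tube, the steel angle, the yellow nut cover and the brush handle where they lie.

Things in the scene. Friction and masses are not known exactly. Their poses are not given: they have to be found in the camera images.
- channel_a: Aluminium U-channel offcut lying open side UP: 120 mm long (its x axis), 65 mm wide (y), 30 mm high, walls 4 mm: a flat web underneath and two upright flanges along its long sides, trough between them 57 mm wide and 26 mm deep, both ends open. Origin at the centre of its underside, z up. About 150 g. Can be gripped from above across its 65 mm width, on the outer faces of the flanges. One of three alike (a, b, c).
- channel_b: Aluminium U-channel offcut lying open side UP: 120 mm long (its x axis), 65 mm wide (y), 30 mm high, walls 4 mm: a flat web underneath and two upright flanges along its long sides, trough between them 57 mm wide and 26 mm deep, both ends open. Origin at the centre of its underside, z up. About 150 g. Can be gripped from above across its 65 mm width, on the outer faces of the flanges. One of three alike (a, b, c).
- channel_c: Aluminium U-channel offcut lying open side UP: 120 mm long (its x axis), 65 mm wide (y), 30 mm high, walls 4 mm: a flat web underneath and two upright flanges along its long sides, trough between them 57 mm wide and 26 mm deep, both ends open. Origin at the centre of its underside, z up. About 150 g. Can be gripped from above across its 65 mm width, on the outer faces of the flanges. One of three alike (a, b, c).
- channel_d: The one aluminium U-channel offcut lying open side DOWN: same section as the others, 120 mm long (its x axis), 65 mm wide (y), 30 mm high, walls 4 mm, seen from above as a plain flat 120 x 65 mm back; its two flanges reach down to the bench along its long sides with 57 mm clear between them. Origin at the centre of its underside, level with the flange tips, z up. About 150 g. Can be gripped from above across its 65 mm width.
- stock_tray: Flat dark sheet-steel tray with bright lips, fixed: 160 mm (its x) by 236 mm (y, the long way) outside, lips 3 mm thick, 8 mm high, floor 2 mm thick. Origin at the centre of its underside, on the bench, z up. Channels lie lengthwise along its x. With the lower two 30 mm apart the upper one has 9 mm to spare either way; nested, undersides are 2 mm (lower two), 6 mm (open-down) and 36 mm (last) above the bench.
- square_tube: Offcut of plain aluminium square tube, 110 mm long (x), 40 x 40 mm, closed all round, open at the ends. Origin at the centre of its underside. Not a U-channel; it stays where it lies.
- angle_bar: Offcut of dark steel angle (L section), 110 mm long (x), legs 40 mm and 4 mm thick, one leg flat on the bench, the other upright along its -y edge. Origin at the centre of its underside. Not a U-channel; it stays where it lies.
- nut_cover: Yellow plastic lug nut cover standing on its rim, 42 mm in diameter, 42 mm high. Origin at the centre of its underside. Not a U-channel; it stays where it lies.
- brush_handle: Small round aluminium handle of a hub brush lying on the bench, 142 mm long (x), 24 mm thick. Origin under its middle. Not a U-channel; it stays where it lies.

How it is judged:
By the outcome, as a careful person would: the job done as asked, in the order asked, and still so for the second after the job is handed in, with the robot touching nothing.
It also fails if it takes over 93 s, if anything falls off the work surface, if the arm or the gripper's body presses on something with over 40 N, if the wrist force passes 120 N, or if a joint passes its speed limit or range.

ROBOT

A 7-joint arm with a two-finger parallel gripper is mounted at the origin on the work surface. World frame = base frame: x ahead of the robot, y to its left, z up, the work surface at z = 0. Lengths are in m, angles in rad, forces in N, time in s.
With the tool pointing down it reaches from about 0.425 to 0.925 m from the base axis. Payload 6.8 kg.
Tool frame: the origin (TCP) lies on the front face of the gripper's body, between the roots of the fingers; the fingertips stand 73 mm ahead of it and the grasp point (between the pads) lies 54 mm ahead of it; z points along the fingers, y is the direction in which the jaws open and shut (so a half turn about z gives the same grasp; the last joint's range is limited). The gripper opens to 85 mm and grips with 20 to 120 N. Pads are 22 mm wide; open, the fingers measure 114 mm over their backs; the gripper's body (76 mm by 85 mm) begins 54 mm behind the grasp point. The pads swing forward as they close: fully open they stand 13 mm farther back than shut.
Start: joints at [-1.215, 0.477, 0.022, 1.555, -0.011, 1.109, -0.083], TCP at [0.302, 0.604, 0.304] pointing down, gripper open.
Joint ranges: [-2.96, 2.96], [-0.34, 2.1], [-1.41, 1.46], [0.24, 2.44], [-1.37, 4.51], [0.17, 1.92], [-2.96, 2.96]. Speed limits (rad/s): [2.39, 2.39, 3.14, 3.14, 3.14, 3.14, 3.14].

INTERFACE

Orientations are given as a rotation vector (axis times angle).
In Python, from bench import * gives the robot as it stands.
- The arm moves only by the tool jog_arm, never from a script. Its argument "plan" is a list of rows, each a list of 2 entries, a list of its own where there are three numbers: the shift along the world's x, y, z in cm, then the turn about the world's z in rad. In form: [[[tx, ty, tz], twist], ...]. A call has 1 to 12 rows; each row shifts and turns the commanded pose from where the row before left it; what a row does not reach is not made up. A row lasts 1/10 s, in which the tool goes at most 50 mm and 8.59 degrees, less where a joint would pass 70% of its speed; a pose out of reach is approached as far as the arm can. A call is refused whole if a number of a shift passes 5 or a number of a turn 0.15, either way. A call with a gripper value outside its range is refused whole. "hand" is the finger opening in cm, from 0 to 8.54, set as the call begins (left out, the last holds). The fingers move at their own pace and stop on an object; "grip_force" is the grip in N (left out, the last holds). Time passes only in rows, so rows that do not move let the fingers close. It gives the time, the measured TCP pose, the force and the opening at its end, in the units of the state.
- get_obs(): the state, without advancing time (a new reading comes with each control period).
- grab_frame(name): name is "side" or "top" or "wrist"; returns the picture (420x560x3 uint8, red, green, blue); there is no depth.
- get_calibration(name): a dict with "intrinsics" (3x3 intrinsics, pixels), "k1" (the pictures are not rectified: a ray, as slopes to the right and down, at radius r is drawn at 1 + k1 r^2 times it, then the intrinsics apply), "xyz" and "orientation" of the camera in the world. Camera axes: x right, y down, z forward; pixel columns grow to the right and rows downward; lengths in m; the calibration is good to about 2 mm. A picture is of the moment at which its call begins: read the wrist's pose just before it. get_calibration takes no time and is no camera call; for the wrist camera it gives the pose at the moment of the call.
- hand_in(): hands the job in, once; it reports no verdict.
The state is a dict: "clock": time; "joints": joint angles; "qvel": joint speeds; "tau": joint torques, N m; "tcp_pos": TCP position; "orientation": TCP orientation; "contact_force": force on the tool from outside, world axes, zero at the start; "moment": the same for the moment, N m; "grip_width": finger opening in m.
Only numpy, scipy, OpenCV 4.12 (cv2) and the standard library are available. Lean on these libraries where they do the work, as an engineer would, in place of code of your own. Each camera call takes 0.05 s, during which the arm holds its last target. There are 200 camera calls.

## Working session

There is one attempt and no reset: what is moved stays moved. The work goes in short steps, Python scripts to look and compute and a tool call to move; the robot and the scene stay as the last step left them, time stands still between calls to the robot, and variables do not carry over. Pictures are saved under pics/ and viewed, about 12 in all and at most 16, crops included, and the job is handed in when it is done.

Besides the shell and the picture viewer there is one more tool, called after "Request:" by a JSON object that holds its "method" and its "body", one argument or row to a line. jog_arm: Moves the arm, as the interface text tells. Its arguments: {"type":"object","properties":{"plan":{"type":"array","items":{"type":"array"}},"hand":{"type":"number"},"grip_force":{"type":"number"}},"required":["plan"]}

```bash
mkdir -p pics; ls; cat > h.py <<'E'
from bench import *
import numpy as np, cv2
from scipy.spatial.transform import Rotation as R
def save(name,fn,crop=None,s=1):
    im=grab_frame(name)[:,:,::-1]
    cv2.imwrite('pics/full_'+fn,im)
    if crop: im=im[crop[1]:crop[3],crop[0]:crop[2]]
    cv2.imwrite('pics/'+fn,cv2.resize(im,None,fx=s,fy=s,interpolation=cv2.INTER_CUBIC))
def Rm(o):
    o=np.array(o); return o if o.shape==(3,3) else R.from_rotvec(o).as_matrix()
def px2w(c,uv,z):
    K=np.array(c['intrinsics']);k=c['k1'];M=Rm(c['orientation']);out=[]
    for (u,v),zz in zip(uv,np.broadcast_to(z,len(uv))):
        d=np.array([(u-K[0,2])/K[0,0],(v-K[1,2])/K[1,1]]);s=d.copy()
        for _ in range(20): s=d/(1+k*(s@s))
        r=M@np.array([*s,1]);p=np.array(c['xyz']);out.append(p+r*(zz-p[2])/r[2])
    return np.array(out)
def w2px(c,P):
    K=np.array(c['intrinsics']);q=(np.array(P)-c['xyz'])@Rm(c['orientation']);s=q[:,:2]/q[:,2:]
    s=s*(1+c['k1']*(s**2).sum(1,keepdims=True));return s*[K[0,0],K[1,1]]+K[:2,2]
E
python3 - <<'E'
from h import *
print(get_obs())
for n in ('top','side','wrist'): print(n,get_calibration(n))
save('top','top0.png',None,1.42); save('side','side0.png')
E
```

```text
pics
{'clock': 0.0, 'joints': array([-1.21513149,  0.4778041 ,  0.02232293,  1.55645737, -0.0114957 ,
        1.10929581, -0.08308459]), 'qvel': array([ 0.0004304 , -0.00118124,  0.00194278,  0.00114466, -0.00030189,
       -0.00107794,  0.00014839]), 'tau': array([-2.05038609e-04, -5.96439779e+01,  1.60787389e+00, -2.81205457e+01,
        1.24592695e-02,  9.08956106e-03,  2.57656740e-05]), 'tcp_pos': array([0.30172988, 0.60329104, 0.30292009]), 'orientation': array([-7.21819764e-01, -3.05724399e+00,  2.84820983e-03]), 'contact_force': array([-0.10661418,  0.55803959,  0.06881726]), 'moment': array([-0.03538109, -0.00520434, -0.0318965 ]), 'grip_width': 0.08560564593412845}
top {'intrinsics': array([[451.04080152,   0.        , 273.53146746],
       [  0.        , 451.04080152, 213.88779958],
       [  0.        ,   0.        ,   1.        ]]), 'k1': -0.016915678597991736, 'xyz': array([ 0.53024819, -0.0195947 ,  1.02059762]), 'orientation': array([-2.17072756,  2.20509183, -0.06983533])}
side {'intrinsics': array([[413.66287315,   0.        , 280.6243679 ],
       [  0.        , 413.66287315, 204.01762058],
       [  0.        ,   0.        ,   1.        ]]), 'k1': -0.09188942479757094, 'xyz': array([0.30943138, 0.42994855, 0.6730743 ]), 'orientation': array([-0.81858866,  2.66972578, -0.96542984])}
wrist {'intrinsics': array([[314.09298702,   0.        , 278.7037715 ],
       [  0.        , 314.09298702, 207.16227618],
       [  0.        ,   0.        ,   1.        ]]), 'k1': -0.051511313826896915, 'xyz': array([0.23469306, 0.63678994, 0.37259269]), 'orientation': array([2.44687699, 1.51443905, 0.22449765])}
```

View pics/top0.png

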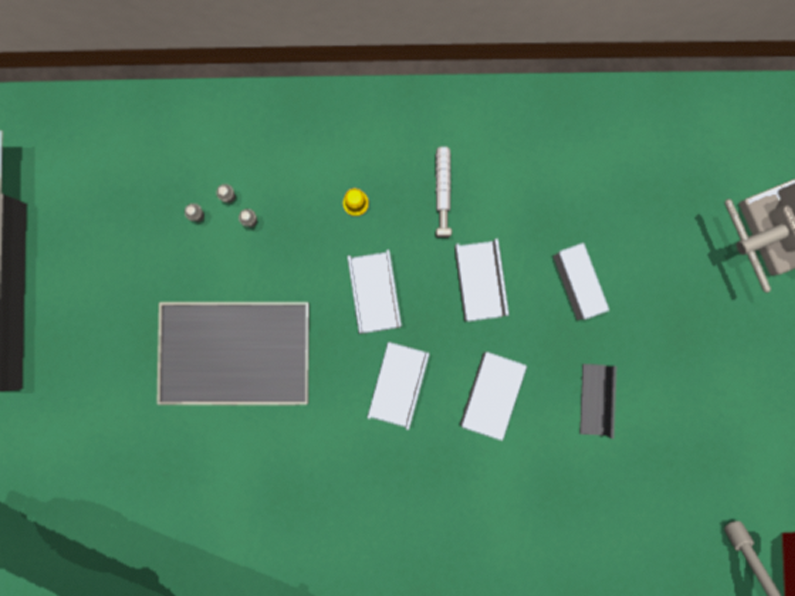

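View pics/side0.png

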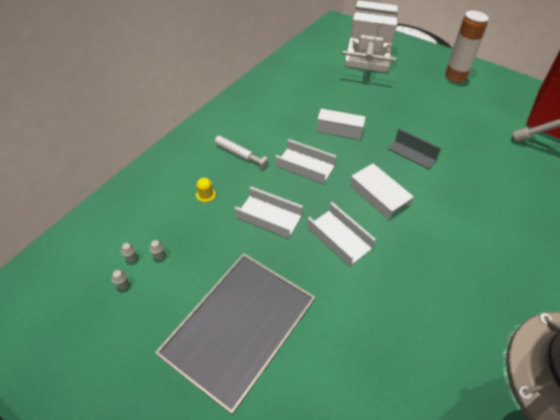

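The top view shows the tray at (233,353). The open-up channels are at (375,292), (482,280) and (399,385), and the open-down one is at (494,396). I'll enlarge this area to read the corners.

```bash
python3 - <<'E'
import cv2
im=cv2.imread('pics/full_top0.png')[165:315,230:380]
cv2.imwrite('pics/c1.png',cv2.resize(im,None,fx=4,fy=4,interpolation=cv2.INTER_CUBIC))
im=cv2.imread('pics/full_top0.png')[205:290,105:225]
cv2.imwrite('pics/c2.png',cv2.resize(im,None,fx=6,fy=6,interpolation=cv2.INTER_CUBIC))
E
```

```text
(no output)
```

View pics/c1.png

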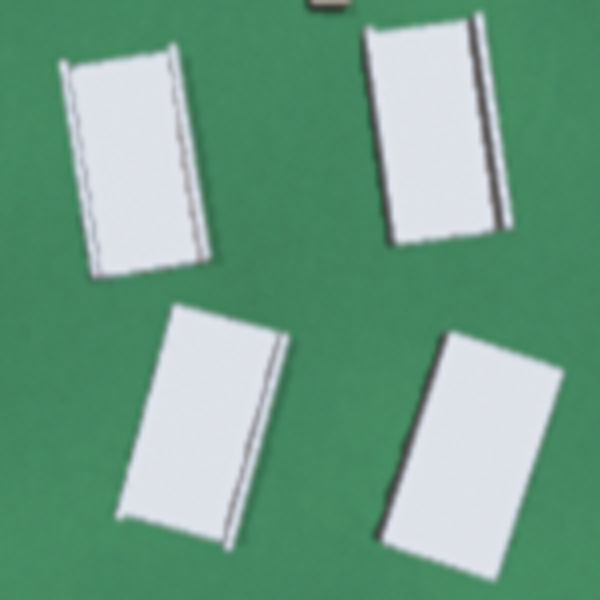

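View pics/c2.png

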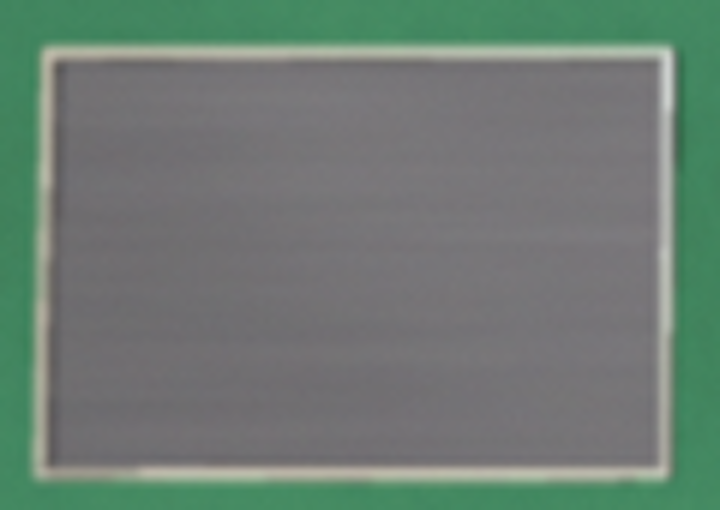

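The crop gives clear top-face corners for all four channels and the tray's outer corners. Next I'll work out their positions.

```bash
python3 - <<'E'
from h import *
c=get_calibration('top')
Q={'p1':[(60,62),(176,45),(211,260),(93,278)],'p2':[(368,29),(483,14),(512,228),(394,244)],'p3':[(175,304),(289,334),(230,550),(117,518)],'d':[(448,332),(564,371),(496,580),(383,543)]}
for n,q in Q.items():
    w=px2w(c,np.array(q)/4+[230,165]-.4,.03)
    dirn=(w[0]+w[1]-w[2]-w[3])[:2]
    print(n,w.mean(0)[:2].round(4),'ang',np.arctan2(dirn[1],dirn[0]).round(3),'L',np.linalg.norm(dirn)/2,'W',np.linalg.norm((w[1]+w[2]-w[0]-w[3])[:2])/2)
w=px2w(c,np.array([(42,45),(673,46),(669,480),(34,480)])/6+[105,205]-.4,.008)
print(w.round(4),w.mean(0)); e=(w[0]+w[1]-w[2]-w[3]); print('tray ang',np.arctan2(e[1],e[0]),np.linalg.norm(e)/2); e=(w[0]+w[3]-w[1]-w[2]); print(np.arctan2(-e[0],e[1]),np.linalg.norm(e)/2)
o=get_obs();M=Rm(o['orientation']);print(M.round(3),'jaw ang',np.arctan2(M[1,1],M[0,1]))
E
```

```text
p1 [0.615 0.003] ang 0.142 L 0.12064187188765016 W 0.06517566839755368
p2 [ 0.6303 -0.1651] ang 0.102 L 0.11971540733777608 W 0.06495790037684328
p3 [ 0.4691 -0.0319] ang -0.284 L 0.12103624254326172 W 0.06418956602813157
d [ 0.4505 -0.1789] ang -0.333 L 0.11978194389758347 W 0.06562918018180663
[[0.6058 0.3462 0.008 ]
 [0.6016 0.1086 0.008 ]
 [0.4401 0.1114 0.008 ]
 [0.4434 0.3481 0.008 ]] [0.52273054 0.2285763  0.008     ]
tray ang -0.014369085687023872 0.16198331352611842
-0.01580346241855811 0.23717277249962535
[[-0.894  0.447 -0.001]
 [ 0.447  0.894 -0.002]
 [-0.    -0.002 -1.   ]] jaw ang 1.1069959006006371
```

Request:
{"method": "jog_arm", "body": {
  "plan": [
    [[2.4,-4.2,-0.8],0.05],
    [[2.4,-4.2,-0.8],0.05],
    [[2.4,-4.2,-0.8],0.05],
    [[2.4,-4.2,-0.8],0.05],
    [[2.4,-4.2,-0.8],0.05],
    [[2.4,-4.2,-0.8],0.05],
    [[2.4,-4.2,-0.8],0.05],
    [[2.4,-4.2,-0.8],0.05],
    [[2.4,-4.2,-0.8],0.05],
    [[2.4,-4.2,-0.8],0.05],
    [[2.4,-4.2,-0.8],0.05],
    [[2.4,-4.2,-0.8],0.05]
  ],
  "hand": 8.54
}}

```text
clock: 1.3
tcp_pos: [0.5905, 0.0979, 0.2074]
orientation: [0.217, -3.134, -0.0]
contact_force: [-0.3, 1.1, 0.4]
grip_width: 0.0849
```

Request:
{"method": "jog_arm", "body": {
  "plan": [
    [[0.8,-3.1,-0.2],0.004],
    [[0.8,-3.2,-0.2],0.0],
    [[0.8,-3.2,-0.2],0.0],
    [[0,0,0],0]
  ]
}}

```text
clock: 1.7
tcp_pos: [0.6143, -0.002, 0.2013]
orientation: [0.207, -3.134, 0.006]
contact_force: [0.4, 0.3, 0.6]
grip_width: 0.0854
```

```bash
python3 - <<'E'
from h import *
o=get_obs();M=Rm(o['orientation']);print(o['tcp_pos'],np.arctan2(M[1,1],M[0,1]))
c=get_calibration('wrist');np.save('w1.npy',c,allow_pickle=True)
save('wrist','w1.png',None,1.42)
# predicted px of top-corners
for n,(x,y,a) in {'p1':(.615,.003,.142),'p3':(.4691,-.0319,-.284),'p2':(.6303,-.1651,.102)}.items():
    P=[[x+s*.06*np.cos(a)-t*.0325*np.sin(a),y+s*.06*np.sin(a)+t*.0325*np.cos(a),.03] for s,t in((1,1),(1,-1),(-1,-1),(-1,1))]
    print(n,(w2px(c,P)*1.42).round(0).tolist())
E
```

```text
[ 0.61425143 -0.00200773  0.20132184] 1.7028852469059264
p1 [[460.0, 392.0], [353.0, 393.0], [344.0, 191.0], [467.0, 190.0]]
p3 [[388.0, 149.0], [270.0, 95.0], [363.0, -160.0], [492.0, -95.0]]
p2 [[180.0, 382.0], [78.0, 378.0], [41.0, 179.0], [155.0, 180.0]]
```

View pics/w1.png

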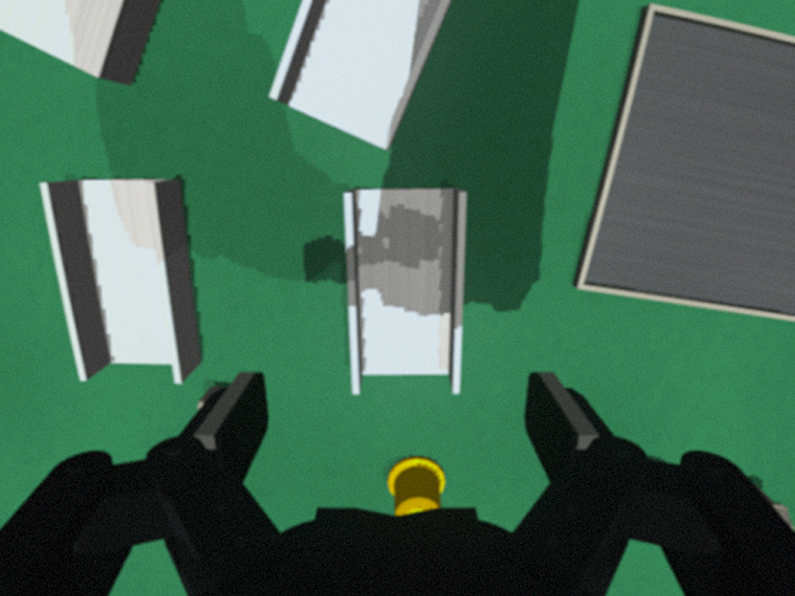

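The wrist view matches the prediction to about 2 px, with the p1 corners near (460,393), (352,393), (344,192) and (467,192). I'll go down and grip.

Request:
{"method": "jog_arm", "body": {
  "plan": [
    [[0.05,0.5,-3],0.01],
    [[0,0,-4],0],
    [[0,0,-3],0],
    [[0,0,-1.5],0],
    [[0,0,-0.7],0],
    [[0,0,0],0]
  ]
}}

```text
clock: 2.35
tcp_pos: [0.6144, 0.0103, 0.0797]
orientation: [0.237, -3.132, -0.0]
contact_force: [0.2, -1.1, 0.5]
grip_width: 0.0856
```

Request:
{"method": "jog_arm", "body": {
  "plan": [
    [[0,0,0],0],
    [[0,0,0],0],
    [[0,0,0],0],
    [[0,0,0],0],
    [[0,0,0],0],
    [[0,0,0],0]
  ],
  "hand": 5.5,
  "grip_force": 40
}}

```text
clock: 2.95
tcp_pos: [0.6157, 0.0096, 0.0818]
orientation: [-0.235, 3.13, -0.0]
contact_force: [-1.6, -1.2, 6.9]
grip_width: 0.064
```

Request:
{"method": "jog_arm", "body": {
  "plan": [
    [[0,0,2],0],
    [[0,0,3],0],
    [[0,0,3],0],
    [[-1.3,3.8,0],-0.03],
    [[-1.3,3.8,0],-0.03],
    [[-1.3,3.8,0],-0.03],
    [[-1.3,3.8,0],-0.03],
    [[-1.3,3.8,0],-0.03],
    [[-1.3,3.8,0],-0.016],
    [[-1.3,3.8,0],0],
    [[0,0,0],0],
    [[0,0,0],0]
  ]
}}

```text
clock: 4.15
tcp_pos: [0.5229, 0.2771, 0.1603]
orientation: [0.02, 3.141, 0.001]
contact_force: [0.7, -1.4, -1.4]
grip_width: 0.0642
```

Request:
{"method": "jog_arm", "body": {
  "plan": [
    [[0,0,0],0],
    [[0,0,0],0]
  ]
}}

```text
clock: 4.35
tcp_pos: [0.5242, 0.2739, 0.1601]
orientation: [0.029, 3.141, -0.001]
contact_force: [0.4, -0.0, -0.4]
grip_width: 0.0639
```

```bash
cat >> h.py <<'E'
def st(tx=None,ty=None,ta=1.556):
    o=get_obs();M=Rm(o['orientation']);a=np.arctan2(M[1,1],M[0,1])%np.pi
    print('tcp',o['tcp_pos'].round(4),'jaw',round(a,4),'tilt',M[:2,2].round(3),'F',o['contact_force'].round(1),'w',round(o['grip_width'],4),'t',o['clock'])
    if tx is not None: print('need cm',(100*(tx-o['tcp_pos'][0])).round(2),(100*(ty-o['tcp_pos'][1])).round(2),'twist',round(ta-a,4))
E
python3 -c "
from h import *
st(.5234,.2761)"
```

```text
tcp [0.5242 0.2739 0.1601] jaw 1.5523 tilt [ 0.    -0.001] F [ 0.4 -0.  -0.4] w 0.0639 t 4.35
need cm -0.08 0.22 twist 0.0037
```

Request:
{"method": "jog_arm", "body": {
  "plan": [
    [[-0.05,0.15,0],0.003],
    [[0,0,-2],0],
    [[0,0,-2],0],
    [[0,0,0],0],
    [[0,0,0],0],
    [[0,0,0],0]
  ]
}}

```text
clock: 4.95
tcp_pos: [0.5237, 0.2773, 0.1209]
orientation: [0.021, 3.14, 0.001]
contact_force: [-0.1, 0.7, -0.8]
grip_width: 0.0637
```

```bash
python3 - <<'E'
from h import *
st(.5234,.2761)
for n in('wrist','top'): 
    c=get_calibration(n)
    T=[[.5227+s*.08-t*-.015*.118,.2286-.015*s*.08+t*.118,.008] for s,t in((1,1),(1,-1),(-1,-1),(-1,1))]
    print(n,(w2px(c,T)*(1.42 if n=='wrist' else 1)).round(0).tolist())
save('wrist','w2.png',None,1.42)
st(.5234,.2761)
E
```

```text
tcp [0.5237 0.2773 0.1209] jaw 1.5574 tilt [0.001 0.001] F [-0.1  0.7 -0.8] w 0.0637 t 4.95
need cm -0.03 -0.12 twist -0.0014
wrist [[534.0, 483.0], [71.0, 477.0], [-11.0, 150.0], [573.0, 145.0]]
top [[112.0, 213.0], [216.0, 213.0], [216.0, 284.0], [110.0, 284.0]]
tcp [0.5237 0.2774 0.121 ] jaw 1.5576 tilt [0.002 0.001] F [ 0.4 -1.1 -0.4] w 0.0637 t 5.0
need cm -0.03 -0.13 twist -0.0016
```

View pics/w2.png

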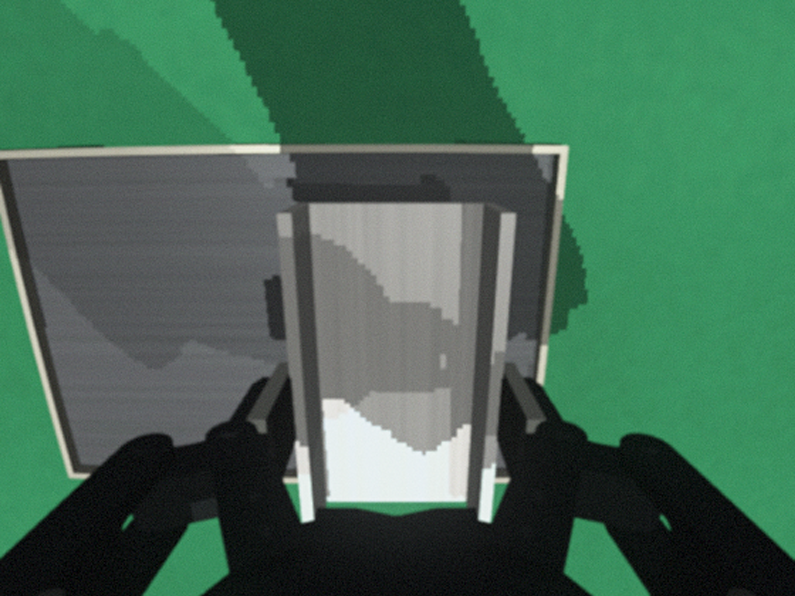

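Request:
{"method": "jog_arm", "body": {
  "plan": [
    [[0,-0.1,-1.5],0],
    [[0,0,-1.2],0],
    [[0,0,-0.6],0],
    [[0,0,-0.3],0],
    [[0,0,0],0],
    [[0,0,0],0],
    [[0,0,0],0]
  ]
}}

```text
clock: 5.7
tcp_pos: [0.5228, 0.2761, 0.0838]
orientation: [-0.02, -3.141, 0.0]
contact_force: [-2.5, -1.6, 2.0]
grip_width: 0.0637
```

Request:
{"method": "jog_arm", "body": {
  "plan": [
    [[0,0,-0.1],0],
    [[0,0,0],0],
    [[0,0,0],0],
    [[0,0,0],0]
  ],
  "hand": 7.6
}}

```text
clock: 6.1
tcp_pos: [0.523, 0.2763, 0.0829]
orientation: [0.02, 3.141, 0.0]
contact_force: [1.0, 0.1, -0.5]
grip_width: 0.0762
```

Request:
{"method": "jog_arm", "body": {
  "plan": [
    [[0,0,1],0],
    [[0,0,2],0],
    [[0,0,3],0],
    [[0,0,4],0],
    [[-1,-4,2],-0.04],
    [[-0.8,-4.5,0],-0.04],
    [[-0.8,-4.5,0],-0.04],
    [[-0.8,-4.5,0],-0.04],
    [[-0.7,-4.5,0],-0.04],
    [[-0.7,-4.5,0],-0.04],
    [[-0.6,-4.3,0],-0.03],
    [[0,0,0],0]
  ]
}}

```text
clock: 7.3
tcp_pos: [0.4676, -0.0379, 0.2037]
orientation: [0.458, 3.107, -0.003]
contact_force: [-0.1, -0.2, 0.6]
grip_width: 0.0761
```

Request:
{"method": "jog_arm", "body": {
  "plan": [
    [[0,0,0],0],
    [[0,0,0],0]
  ],
  "hand": 8.54
}}

```text
clock: 7.5
tcp_pos: [0.4694, -0.0306, 0.2034]
orientation: [0.44, 3.11, 0.001]
contact_force: [-0.7, 0.3, 0.9]
grip_width: 0.0851
```

```bash
python3 - <<'E'
from h import *
st(.4691,-.0319,1.287)
c=get_calibration('wrist')
for n,(x,y,a,z) in {'p3':(.4691,-.0319,-.284,.03)}.items():
    P=[[x+s*.06*np.cos(a)-t*.0325*np.sin(a),y+s*.06*np.sin(a)+t*.0325*np.cos(a),z] for s,t in((1,1),(1,-1),(-1,-1),(-1,1))]
    print(n,(w2px(c,P)).round(0).tolist())
save('wrist','w3.png'); save('top','top1.png',(100,160,380,340),2.8)
E
```

```text
tcp [ 0.4694 -0.0306  0.2034] jaw 1.2897 tilt [0.001 0.001] F [-0.7  0.3  0.9] w 0.0851 t 7.5
need cm -0.03 -0.13 twist -0.0027
p3 [[314.0, 274.0], [240.0, 273.0], [234.0, 131.0], [320.0, 132.0]]
```

View pics/w3.png

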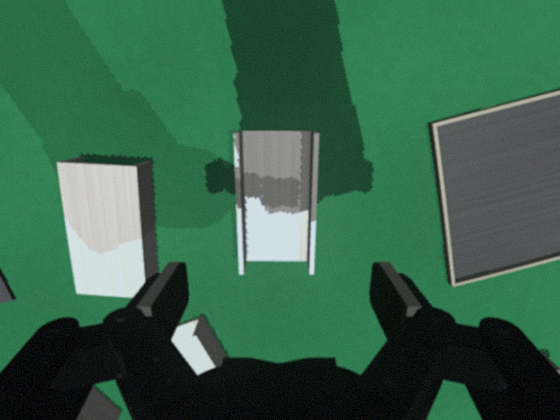

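View pics/top1.png

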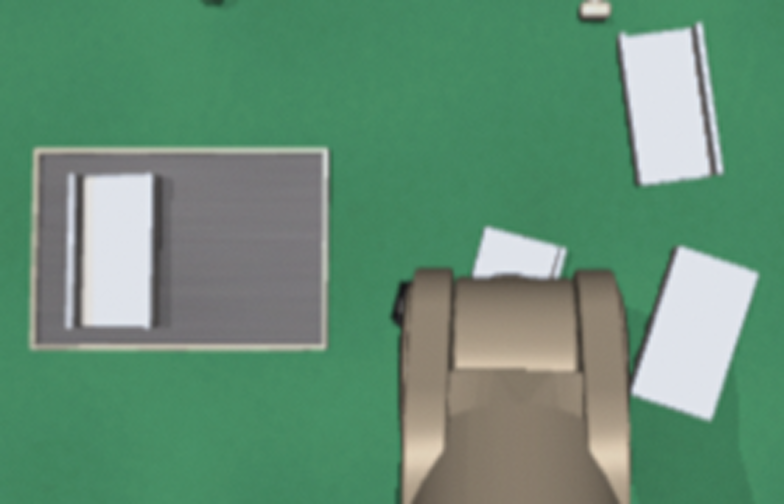

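Request:
{"method": "jog_arm", "body": {
  "plan": [
    [[0,-0.1,-3],-0.003],
    [[0,0,-4],0],
    [[0,0,-3],0],
    [[0,0,-1.5],0],
    [[0,0,-0.8],0],
    [[0,0,0],0],
    [[0,0,0],0]
  ]
}}

```text
clock: 8.3
tcp_pos: [0.4695, -0.0324, 0.0805]
orientation: [0.446, 3.109, 0.001]
contact_force: [-0.3, 0.2, -0.7]
grip_width: 0.0854
```

Request:
{"method": "jog_arm", "body": {
  "plan": [
    [[0,0,0],0],
    [[0,0,0],0],
    [[0,0,0],0],
    [[0,0,0],0],
    [[0,0,0],0]
  ],
  "hand": 5.5
}}

```text
clock: 8.8
tcp_pos: [0.4696, -0.0327, 0.081]
orientation: [0.447, 3.108, 0.001]
contact_force: [-1.3, 0.7, 5.7]
grip_width: 0.0642
```

```bash
python3 - <<'E'
from h import *
st()
c=get_calibration('top')
w=px2w(c,np.array([(66,173),(157,173),(155,328),(65,328)])/2.8+[100,160]-.4,.032)
d=w[0]+w[1]-w[2]-w[3];print(w.round(4),w.mean(0),np.arctan2(d[1],d[0]))
E
```

```text
tcp [ 0.4696 -0.0327  0.081 ] jaw 1.2852 tilt [0.002 0.   ] F [-1.3  0.7  5.7] w 0.0642 t 8.8
[[0.5831 0.3118 0.032 ]
 [0.582  0.2401 0.032 ]
 [0.4611 0.2416 0.032 ]
 [0.4621 0.312  0.032 ]] [0.52209719 0.27637401 0.032     ] -0.006849522625468288
```

Request:
{"method": "jog_arm", "body": {
  "plan": [
    [[0,0,2],0],
    [[0,0,3],0],
    [[0,0,3],0],
    [[0.9,3.6,0],0.05],
    [[0.9,3.6,0],0.05],
    [[0.9,3.6,0],0.05],
    [[0.9,3.6,0],0.05],
    [[0.9,3.5,0],0.05],
    [[0.7,3.5,-2],0.021],
    [[0,0,-2],0],
    [[0,0,0],0],
    [[0,0,0],0]
  ]
}}

```text
clock: 10.0
tcp_pos: [0.5207, 0.1802, 0.1201]
orientation: [-0.025, -3.141, 0.002]
contact_force: [0.3, -1.2, -1.2]
grip_width: 0.064
```

Request:
{"method": "jog_arm", "body": {
  "plan": [
    [[0,0,0],0],
    [[0,0,0],0],
    [[0,0,0],0]
  ]
}}

```text
clock: 10.3
tcp_pos: [0.5214, 0.1807, 0.1208]
orientation: [0.025, 3.14, 0.001]
contact_force: [0.0, 1.1, -2.1]
grip_width: 0.0639
```

```bash
python3 -c "
from h import *
st(.5222,.1813)"
```

```text
tcp [0.5214 0.1807 0.1208] jaw 1.5549 tilt [0.001 0.   ] F [ 0.   1.1 -2.1] w 0.0639 t 10.3
need cm 0.08 0.06 twist 0.0011
```

Request:
{"method": "jog_arm", "body": {
  "plan": [
    [[0.1,0.05,-1.5],0.001],
    [[0,0,-1.2],0],
    [[0,0,-0.6],0],
    [[0,0,-0.4],0],
    [[0,0,-0.1],0],
    [[0,0,0],0],
    [[0,0,0],0]
  ]
}}

```text
clock: 11.0
tcp_pos: [0.521, 0.1813, 0.083]
orientation: [-0.022, -3.139, 0.001]
contact_force: [-9.4, -2.1, 21.1]
grip_width: 0.0639
```

Request:
{"method": "jog_arm", "body": {
  "plan": [
    [[0,0,0],0],
    [[0,0,0],0],
    [[0,0,0],0],
    [[0,0,0],0]
  ],
  "hand": 7.6
}}

```text
clock: 11.4
tcp_pos: [0.522, 0.1817, 0.0816]
orientation: [-0.022, -3.141, 0.0]
contact_force: [0.3, -1.0, 0.6]
grip_width: 0.0761
```

Request:
{"method": "jog_arm", "body": {
  "plan": [
    [[0,0,1],0],
    [[0,0,2],0],
    [[0,0,3],0],
    [[0,0,4],0],
    [[-0.8,-4,2],-0.04],
    [[-0.8,-4.6,0],-0.04],
    [[-0.8,-4.6,0],-0.04],
    [[-0.9,-4.6,0],-0.04],
    [[-0.9,-4.6,0],-0.04],
    [[-0.9,-4.6,0],-0.04],
    [[-1,-4.5,0],-0.04],
    [[-1,-4.5,0],-0.038]
  ]
}}

```text
clock: 12.6
tcp_pos: [0.4504, -0.18, 0.2027]
orientation: [0.521, 3.097, 0.001]
contact_force: [0.3, -0.3, 0.5]
grip_width: 0.0765
```

Request:
{"method": "jog_arm", "body": {
  "plan": [
    [[0,0,0],0],
    [[0,0,0],0],
    [[0,0,0],0]
  ],
  "hand": 8.54
}}

```text
clock: 12.9
tcp_pos: [0.4514, -0.1773, 0.2022]
orientation: [0.516, 3.099, 0.001]
contact_force: [-1.0, -0.6, 0.3]
grip_width: 0.0858
```

```bash
python3 - <<'E'
from h import *
st(.4505,-.1789,1.238)
c=get_calibration('wrist')
x,y,a,z=.4505,-.1789,-.333,.03
P=[[x+s*.06*np.cos(a)-t*.0325*np.sin(a),y+s*.06*np.sin(a)+t*.0325*np.cos(a),z] for s,t in((1,1),(1,-1),(-1,-1),(-1,1))]
print((w2px(c,P)).round(0).tolist())
im=grab_frame('wrist')[:,:,::-1]; t=grab_frame('top')[195:300,90:240,::-1]
t=cv2.resize(t,None,fx=4,fy=4,interpolation=cv2.INTER_CUBIC)
o=np.zeros((600,800,3),np.uint8); o[:420,:600]=t; o[420:600,:]=0
w=cv2.resize(im[100:300,100:400],None,fx=1,fy=1); o[400:600,500:800]=w
cv2.imwrite('pics/m1.png',o)
E
```

```text
tcp [ 0.4514 -0.1773  0.2022] jaw 1.2405 tilt [0.    0.001] F [-1.  -0.6  0.3] w 0.0858 t 12.9
need cm -0.09 -0.16 twist -0.0025
[[314.0, 274.0], [239.0, 274.0], [234.0, 131.0], [320.0, 131.0]]
```

View pics/m1.png

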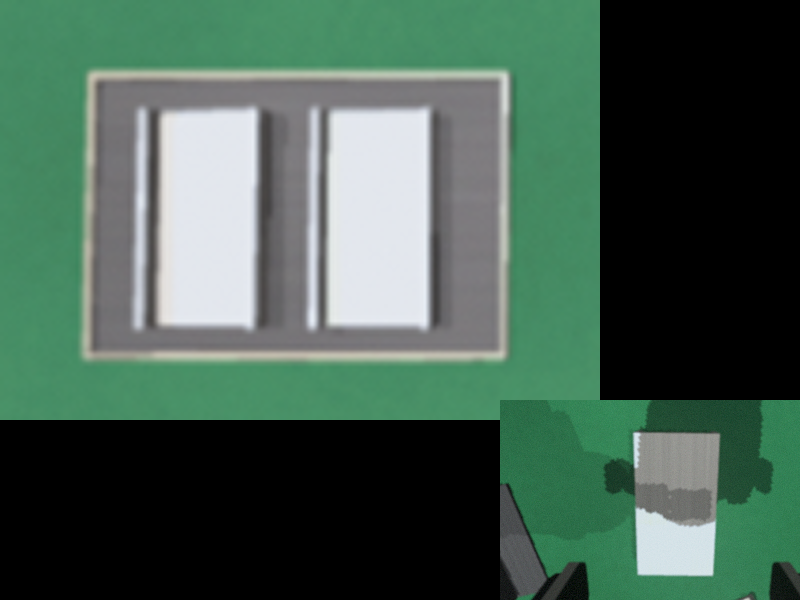

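Both lower channels are in, with the measured pitch at 95.3 mm (gap 30 mm) and the ends level at rows 108 and 328. The open-down one matches its prediction, so I'll grip it.

Request:
{"method": "jog_arm", "body": {
  "plan": [
    [[-0.05,-0.15,-3],-0.002],
    [[0,0,-4],0],
    [[0,0,-3],0],
    [[0,0,-1.5],0],
    [[0,0,-0.6],0],
    [[0,0,0],0],
    [[0,0,0],0]
  ]
}}

```text
clock: 13.7
tcp_pos: [0.4511, -0.1795, 0.0816]
orientation: [0.521, 3.097, 0.0]
contact_force: [-0.9, -0.2, -0.4]
grip_width: 0.0853
```

Request:
{"method": "jog_arm", "body": {
  "plan": [
    [[0,0,0],0],
    [[0,0,0],0],
    [[0,0,0],0],
    [[0,0,0],0],
    [[0,0,0],0]
  ],
  "hand": 5.5
}}

```text
clock: 14.2
tcp_pos: [0.4511, -0.1798, 0.082]
orientation: [0.522, 3.096, 0.001]
contact_force: [-0.9, 0.1, 6.8]
grip_width: 0.0642
```

```bash
python3 -c "
from h import *
st(.5225,.229)"
```

```text
tcp [ 0.4511 -0.1798  0.082 ] jaw 1.2367 tilt [0.002 0.   ] F [-0.9  0.1  6.8] w 0.0642 t 14.2
need cm 7.14 40.88 twist 0.3193
```

Request:
{"method": "jog_arm", "body": {
  "plan": [
    [[0,0,2],0],
    [[0,0,4],0],
    [[0,0,4],0],
    [[0.8,4.5,0],0.036],
    [[0.8,4.5,0],0.036],
    [[0.8,4.5,0],0.036],
    [[0.8,4.5,0],0.036],
    [[0.8,4.5,0],0.036],
    [[0.8,4.5,0],0.036],
    [[0.8,4.5,0],0.036],
    [[0.8,4.7,0],0.036],
    [[0.7,4.7,0],0.031]
  ]
}}

```text
clock: 15.4
tcp_pos: [0.5215, 0.2309, 0.1815]
orientation: [0.022, 3.141, 0.0]
contact_force: [0.3, 0.7, -0.9]
grip_width: 0.064
```

Request:
{"method": "jog_arm", "body": {
  "plan": [
    [[0,0,-2],0],
    [[0,0,-2],0],
    [[0,0,0],0],
    [[0,0,0],0],
    [[0,0,0],0],
    [[0,0,0],0]
  ]
}}

```text
clock: 16.0
tcp_pos: [0.5221, 0.2292, 0.1421]
orientation: [0.024, 3.14, 0.002]
contact_force: [1.3, -0.5, -2.0]
grip_width: 0.0638
```

```bash
python3 -c "
from h import *
st(.5225,.229)"
```

```text
tcp [0.5221 0.2292 0.1421] jaw 1.5553 tilt [0.002 0.001] F [ 1.3 -0.5 -2. ] w 0.0638 t 16.0
need cm 0.04 -0.02 twist 0.0007
```

Request:
{"method": "jog_arm", "body": {
  "plan": [
    [[0,0,-2],0],
    [[0,0,-2],0],
    [[0,0,-0.8],0],
    [[0,0,-0.4],0],
    [[0,0,-0.2],0],
    [[0,0,0],0],
    [[0,0,0],0]
  ]
}}

```text
clock: 16.7
tcp_pos: [0.522, 0.2293, 0.0881]
orientation: [0.024, 3.14, 0.001]
contact_force: [-2.4, -1.1, 6.5]
grip_width: 0.0637
```

Request:
{"method": "jog_arm", "body": {
  "plan": [
    [[0,0,0],0],
    [[0,0,0],0],
    [[0,0,0],0],
    [[0,0,0],0]
  ],
  "hand": 7.6
}}

```text
clock: 17.1
tcp_pos: [0.5216, 0.2293, 0.0869]
orientation: [0.023, 3.141, 0.0]
contact_force: [-0.5, -0.6, -0.4]
grip_width: 0.0764
```

Request:
{"method": "jog_arm", "body": {
  "plan": [
    [[0,0,1],0],
    [[0,0,2],0],
    [[0,0,4],0],
    [[0,0,4],0],
    [[1.2,-4.4,0],0.013],
    [[1.2,-4.4,0],0.013],
    [[1.2,-4.4,0],0.013],
    [[1.2,-4.4,0],0.013],
    [[1.2,-4.4,0],0.013],
    [[1.2,-4.4,0],0.013],
    [[1.2,-4.4,0],0.013],
    [[1.2,-4.4,0],0.013]
  ]
}}

```text
clock: 18.3
tcp_pos: [0.6178, -0.1246, 0.1978]
orientation: [-0.141, 3.138, 0.0]
contact_force: [0.9, 0.7, -0.7]
grip_width: 0.0757
```

Request:
{"method": "jog_arm", "body": {
  "plan": [
    [[1.2,-4.2,0],0.013],
    [[0,0,0],0],
    [[0,0,0],0],
    [[0,0,0],0]
  ],
  "hand": 8.54
}}

```text
clock: 18.7
tcp_pos: [0.6294, -0.1632, 0.1971]
orientation: [0.163, -3.137, -0.002]
contact_force: [-0.8, 0.2, 0.1]
grip_width: 0.0853
```

```bash
python3 - <<'E'
from h import *
st(.6303,-.1651,1.673)
c=get_calibration('wrist')
x,y,a,z=.6303,-.1651,.102,.03
P=[[x+s*.06*np.cos(a)-t*.0325*np.sin(a),y+s*.06*np.sin(a)+t*.0325*np.cos(a),z] for s,t in((1,1),(1,-1),(-1,-1),(-1,1))]
print((w2px(c,P)).round(0).tolist())
im=grab_frame('wrist')[:,:,::-1]; t=grab_frame('top')[195:300,90:240,::-1]
t=cv2.resize(t,None,fx=4,fy=4,interpolation=cv2.INTER_CUBIC)
o=np.zeros((600,800,3),np.uint8); o[:420,:600]=t; o[400:600,500:800]=im[100:300,100:400]
s=grab_frame('side')[230:410,150:320,::-1]; o[420:600,:170]=s
cv2.imwrite('pics/m2.png',o)
E
```

```text
tcp [ 0.6294 -0.1632  0.1971] jaw 1.6745 tilt [-0.     0.001] F [-0.8  0.2  0.1] w 0.0853 t 18.7
need cm 0.09 -0.19 twist -0.0015
[[314.0, 278.0], [238.0, 278.0], [232.0, 133.0], [320.0, 133.0]]
```

View pics/m2.png

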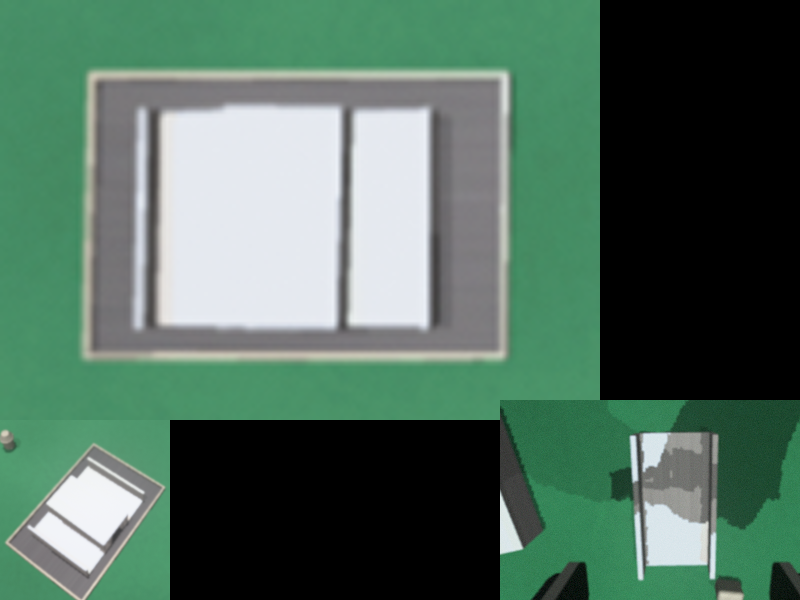

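Nesting looks right: the open-down back spans both troughs and its ends line up. p2 sits about 1.5 mm further in x than predicted, so I'll correct for that and grip it.

Request:
{"method": "jog_arm", "body": {
  "plan": [
    [[0.25,-0.15,-3],-0.001],
    [[0,0,-4],0],
    [[0,0,-3],0],
    [[0,0,-1.2],0],
    [[0,0,-0.4],0],
    [[0,0,0],0],
    [[0,0,0],0]
  ]
}}

```text
clock: 19.55
tcp_pos: [0.633, -0.1664, 0.0826]
orientation: [-0.159, 3.135, -0.001]
contact_force: [0.8, -0.2, 0.8]
grip_width: 0.0856
```

Request:
{"method": "jog_arm", "body": {
  "plan": [
    [[0,0,0],0],
    [[0,0,0],0],
    [[0,0,0],0],
    [[0,0,0],0],
    [[0,0,0],0]
  ],
  "hand": 5.5
}}

```text
clock: 20.05
tcp_pos: [0.6328, -0.1665, 0.0825]
orientation: [-0.159, 3.135, -0.001]
contact_force: [-0.4, 1.0, 6.2]
grip_width: 0.0643
```

Request:
{"method": "jog_arm", "body": {
  "plan": [
    [[0,0,2],0],
    [[0,0,4],0],
    [[0,0,5],0],
    [[-1.2,4.4,0],-0.013],
    [[-1.2,4.4,0],-0.013],
    [[-1.2,4.4,0],-0.013],
    [[-1.2,4.4,0],-0.013],
    [[-1.2,4.4,0],-0.013],
    [[-1.2,4.4,0],-0.013],
    [[-1.2,4.4,0],-0.013],
    [[-1.2,4.4,0],-0.013],
    [[-1.2,4.2,0],-0.013]
  ]
}}

```text
clock: 21.25
tcp_pos: [0.5231, 0.2296, 0.1914]
orientation: [0.025, 3.141, 0.001]
contact_force: [0.7, 0.2, -1.5]
grip_width: 0.0642
```

Request:
{"method": "jog_arm", "body": {
  "plan": [
    [[0,0,-2],0],
    [[0,0,0],0],
    [[0,0,0],0],
    [[0,0,0],0],
    [[0,0,0],0]
  ]
}}

```text
clock: 21.75
tcp_pos: [0.5248, 0.2264, 0.1717]
orientation: [0.029, 3.14, 0.0]
contact_force: [-0.4, -0.3, -1.4]
grip_width: 0.0639
```

```bash
python3 -c "
from h import *
st(.5221,.2293,1.5555)"
```

```text
tcp [0.5248 0.2264 0.1717] jaw 1.5525 tilt [0.001 0.   ] F [-0.4 -0.3 -1.4] w 0.0639 t 21.75
need cm -0.27 0.29 twist 0.003
```

Request:
{"method": "jog_arm", "body": {
  "plan": [
    [[-0.2,0.27,-2],0.003],
    [[0,0,-1.5],0],
    [[0,0,-0.5],0],
    [[0,0,0],0],
    [[0,0,0],0],
    [[0,0,0],0]
  ]
}}

```text
clock: 22.35
tcp_pos: [0.5224, 0.2305, 0.1315]
orientation: [0.021, 3.141, 0.001]
contact_force: [0.0, 0.5, -1.5]
grip_width: 0.0635
```

```bash
python3 -c "
from h import *
st(.5227,.2293,1.5555)"
```

```text
tcp [0.5224 0.2305 0.1315] jaw 1.5577 tilt [0.001 0.   ] F [ 0.   0.5 -1.5] w 0.0635 t 22.35
need cm 0.03 -0.12 twist -0.0022
```

Request:
{"method": "jog_arm", "body": {
  "plan": [
    [[0.03,-0.1,-0.7],-0.002],
    [[0,0,-0.4],0],
    [[0,0,-0.2],0],
    [[0,0,-0.1],0],
    [[0,0,0],0],
    [[0,0,0],0]
  ]
}}

```text
clock: 22.95
tcp_pos: [0.5221, 0.2292, 0.1184]
orientation: [-0.024, -3.141, -0.0]
contact_force: [-6.5, -3.1, 16.3]
grip_width: 0.064
```

Request:
{"method": "jog_arm", "body": {
  "plan": [
    [[0,0,0.1],0],
    [[0,0,0],0],
    [[0,0,0],0],
    [[0,0,0],0],
    [[0,0,0],0]
  ],
  "hand": 8
}}

```text
clock: 23.45
tcp_pos: [0.5222, 0.2294, 0.1177]
orientation: [-0.023, -3.141, 0.0]
contact_force: [0.4, 0.6, -0.7]
grip_width: 0.08
```

Request:
{"method": "jog_arm", "body": {
  "plan": [
    [[0,0,1],0],
    [[0,0,2],0],
    [[0,0,4],0],
    [[0,0,4],0],
    [[0,0,2],0],
    [[0,-4.5,0],0],
    [[0,-4.5,0],0],
    [[0,-4.5,0],0],
    [[0,-4.5,0],0],
    [[0,-4.5,0],0],
    [[0,-4.5,0],0],
    [[0,0,0],0]
  ]
}}

```text
clock: 24.65
tcp_pos: [0.5216, -0.048, 0.2489]
orientation: [0.04, 3.14, -0.004]
contact_force: [-0.1, 0.5, -0.0]
grip_width: 0.08
```

Request:
{"method": "jog_arm", "body": {
  "plan": [
    [[0,0,0],0],
    [[0,0,0],0],
    [[0,0,0],0]
  ]
}}

```text
clock: 24.95
tcp_pos: [0.5224, -0.0389, 0.248]
orientation: [0.019, 3.141, 0.001]
contact_force: [-0.3, 1.0, 0.3]
grip_width: 0.08
```

```bash
python3 - <<'E'
from h import *
st()
f=grab_frame('top')[:,:,::-1]; t=cv2.resize(f[195:300,90:240],None,fx=4,fy=4,interpolation=cv2.INTER_CUBIC)
o=np.zeros((600,800,3),np.uint8); o[:420,:600]=t
s=grab_frame('side')[:,:,::-1]; o[250:600,450:800]=cv2.resize(s[235:410,150:325],None,fx=2,fy=2)
o[420:600,:450]=cv2.resize(s[60:240,110:560],None,fx=1,fy=1)
cv2.imwrite('pics/m3.png',o)
E
```

```text
tcp [ 0.5224 -0.0389  0.248 ] jaw 1.5587 tilt [0.    0.001] F [-0.3  1.   0.3] w 0.08 t 24.95
```

View pics/m3.png

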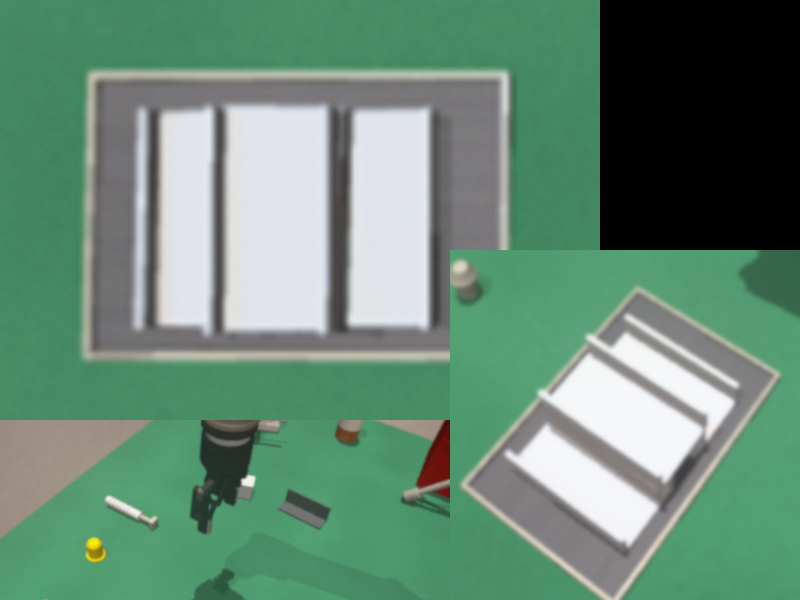

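The stack is nested, square and level at the ends (rows 104–108 at the top, 328–333 at the bottom). The gripper is clear, and the other parts in view look undisturbed. Handing in.

```bash
python3 -c "
from bench import *
print(hand_in())"
```

```text
the job is handed in; nothing more can be done
None
```

All four channels are put away in the stock tray as asked, and I handed the job in at about 25 s of the 93 s allowed.

- **Order:** I laid two open-side-up channels side by side, set the open-side-down one over the pair with a flange in each trough, and laid the last one on its back.
- **Gap and ends:** The lower pair measured 95.3 mm centre to centre in the top view, which is a 30 mm gap. In the last top and side views the stack looked square, with all the ends level to within a couple of millimetres.
- **Seating:** The open-side-down channel came to rest about 6 mm above its grasp height on the bench, and the last one about 36 mm above its own. Both match the nested heights in the task.
- **Forces:** The highest contact force I read was about 23 N, when setting down the second lower channel.
- **Other parts:** The nut cover, brush handle and steel angle looked undisturbed in the last view. The square tube was partly hidden behind the gripper there, but the arm never went near it.
- **Deviations:** While gripping the first channel I moved it about 7 mm sideways on the bench, because the arm had not settled when I read its position. I allowed for this before placing it. No final check failed or disagreed.

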